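# Drive the guide bush out of a pump head

## Task

Take the slim drift from the rack, feel its tip into the bore in the top of the steel pump head, and push slowly and steadily to drive the brass guide bush out of the head's underside, down onto the pad in the cup below. Never press on the head or the bush with more than 30 N. Then stand the drift upright back in a free hole of the rack and let go, leaving the other things on the bench where they are.

Things in the scene. Friction and masses are not known exactly. Their poses are not given: they have to be found in the camera images.
- nest: Fixed service nest that carries the pump head. Origin: centre of the underside of its aluminium base plate (120 mm along its x, 150 mm along its y, 12 mm thick), on the bench; z up. Two bars along its y, tops 50 mm above the bench, carry the head between two end fences with black thumb screws, all lower than the head's top.
- head_seat (a point): Point of the nest at its centre, level with the top of the pump head (80 mm up); axes as the nest's. The head is a steel block 60 x 60 x 30 mm with one vertical through-bore in its middle, 12.5 mm wide, 0.5 mm chamfer at the top. It is clamped firmly: the bore lies at x = 0 from this point but 2 to 10 mm off along y, to EITHER side. That is not measured: look or feel for it.
- pad (a point): Middle of the top of the rubber pad (36 mm wide) in the cup under the head, 28 mm above the bench, 22 mm below the head's underside.
- bush (a joint): Travel (m) of the brass guide bush, 12 mm wide, 16 mm long, tight in the bore. 0: lower end flush with the head's underside, top 14 mm below the head's top. 0.016: just out of the head. 0.022: on the pad, which gives a few mm if pressed on. Starts at 0 to 0.003; goes down when pushed from above, stays where left; resists with 10 N plus 1.6 N per 10 mm/s of speed.
- drift_grip (a point): The slim drift, upright in a rack hole: centre of its aluminium handle (round, 16 mm across, 60 mm tall); z is its axis, up. Below the handle: a steel collar 28 mm across, 6 mm thick (30 to 36 mm below this point) that rests on the rack's top, then a steel shaft 11 mm across, 70 mm long, slightly chamfered; the tip is 106 mm below this point. About 120 g.
- drift: The same slim drift; origin at the centre of its tip's end face, z along its axis towards the handle.
- rack: Fixed grey plastic rack, 60 mm along its x, 130 mm along its y, 75 mm tall; origin at the centre of its underside. Two vertical chamfered through-holes, 15 mm wide, at y = -35 mm and y = +35 mm (x = 0). One holds the slim drift, the other the fat drift, in either order.
- fat_drift: The fat drift (shaft 13.2 mm, too thick for the bore; handle only 36 mm tall and 24 mm across, its top 117 mm above the bench), in the rack's other hole: leave it there. Origin at its tip's end face.
- spare_ring: Loose steel ring, 18 mm across, 8 mm tall, lying on a corner of the nest's base plate: leave it. Origin under its centre.
- spanner: Bystander: spanner lying on the bench, 150 mm long.
- driver: Bystander: screwdriver lying on the bench, 170 mm long.
- jar: Bystander: amber jar, 56 mm across, 70 mm tall.
- dish: Bystander: white bowl, 80 mm across, 25 mm tall.
- solvent: Bystander: solvent bottle, 72 mm across, 170 mm tall.

How it is judged (in metres and radians):
On the way, in this order (a step that is already met when the one before it is completed fails the run):
1. the drift is lifted clear of the rack (z of drift in the frame of rack above 0.08 m), for 0.1 s.
2. the drift, pressing on the bush, has driven it out of the head (value of joint bush above 0.0185 m and contact force between drift and bush above 2 N), for 0.05 s.
At the end, for the whole second after the job is handed in: The bush has been driven out of the head, at least 18.5 mm down from flush (within 3.5 mm of the pad or on it), and the slim drift stands upright (within 0.1 rad), fully down in a rack hole (collar within 4 mm of the rack's top), at rest and released (value of joint bush above 0.0185 m and x of drift in the frame of rack between -0.006 and 0.006 m and y of drift in the frame of rack between -0.045 and 0.045 m and z of drift in the frame of rack below 0.009 m and angle between drift's own z axis and vertical below 0.1 rad and linear speed of drift below 0.02 m/s and contact force between the fingers and drift below 0.1 N); the robot touches nothing.
It fails at once if the drift presses on the bush with more than 30 N (contact force between drift and bush above 30 N).
It fails at once if the drift presses on the pump head or its nest with more than 30 N (contact force between drift and head above 30 N or contact force between drift and nest above 30 N).
It fails at once if the fat drift is taken out or knocked over (distance of fat_drift from where it was at the start of the episode above 0.02 m).
It fails at once if a bystander is disturbed by more than 30 mm (distance of any of spare_ring, spanner, driver, jar, dish, solvent from where it was at the start of the episode above 0.03 m).
It also fails if it takes over 67 s, if anything falls off the work surface, if the arm or the gripper's body presses on something with over 40 N, if the wrist force passes 120 N, or if a joint passes its speed limit or range.

## Robot

A 6-joint arm with a two-finger parallel gripper is mounted at the origin on the work surface. World frame = base frame: x ahead of the robot, y to its left, z up, the work surface at z = 0. Lengths are in m, angles in degrees, forces in N, time in s.
With the tool pointing down it reaches from about 0.275 to 0.725 m from the base axis. Payload 15.9 kg.
Tool frame: the origin (TCP) lies midway between the tips of the shut fingers; the grasp point (between the pads) lies 19 mm behind it (robot.hold_point_z is the distance from the TCP to the grasp point, in m); z points along the fingers, y is the line along which they close (so a half turn about z gives the same grasp; the last joint's range is limited). The gripper opens to 85 mm and grips with 20 to 120 N. Pads are 22 mm wide; open, the fingers measure 114 mm over their backs; the gripper's body (76 mm by 85 mm) begins 54 mm behind the grasp point. The pads swing forward as they close: fully open they stand 13 mm farther back than shut.
Start: joints at [-69.156, 12.198, -1.971, 75.831, 0, 90], TCP at [0.178, -0.467, 0.231] pointing down, gripper open.
Joint ranges: [-170.91, 170.91], [-42.67, 98.43], [-65.05, 77.54], [-120.47, 116.71], [-90, 82.35], [-180, 180]. Speed limits (degrees/s): [108.29, 108.29, 136.94, 147.25, 180, 180].

## Interface

Orientations are given as [roll, pitch, yaw] about the fixed x, y, z axes, in that order (R = Rz(yaw) Ry(pitch) Rx(roll)).
In Python, from rig import robot gives the robot as it stands. Calls block until the motion is done:
- robot.move_ptp(position, orientation): joint-space move of the TCP to a pose.
- robot.movel(position, orientation=None, speed=0.15, threshold=None): straight line of the TCP; orientation=None keeps the orientation; speed is the mean speed in m/s. With threshold (N) it stops when the force on the tool has changed by that much, and returns True; else False.
- robot.movej(angles): joint-space move.
- robot.command_gripper(opening, effort=None): finger opening in m; effort is the grip in N (None keeps the last); returns when the fingers have stopped.
- robot.dwell(seconds).
- robot.solve_ik(position, orientation): joint angles nearest the present ones, or None.
- robot.get_state(): the state.
- robot.read_camera(name): name is "side" or "top"; returns a dict with "color" (420x560x3 uint8, red, green, blue), "fx", "fy", "cx", "cy" (pixels), "cam_to_world" (4x4, takes a point from camera to world coordinates). Camera axes: x right, y up, looking along -z (the intrinsics and any distortion apply to the point x, -y, -z); pixel columns grow to the right and rows downward; lengths in m; the calibration is good to about 2 mm. A picture is of the moment at which its call begins. There is no depth.
A pose or a line that the arm cannot do raises robot.IKError and nothing moves.
- robot.hand_in(): hands the job in; it is judged then, once.
The state is a dict: "time": time; "joints": joint angles; "joint_velocities": joint speeds; "effort": joint torques, N m; "tool_pos": TCP position; "tcp_rot": TCP orientation; "contact_force": force on the tool from outside, world axes, zero at the start; "wrist_torque": the same for the moment, N m; "opening": finger opening in m; "gripper_force": force on a finger pad.
Only numpy, scipy, OpenCV 4.12 (cv2) and the standard library are available. Lean on these libraries where they do the work, as an engineer would, in place of code of your own. Each camera call takes 0.05 s, during which the arm holds its last target. There are 200 camera calls.

## Working session

There is one attempt and no reset: what is moved stays moved. The work goes in short steps, each a Python script; the robot and the scene stay as the last script left them, time stands still between calls to the robot, and variables do not carry over. Pictures are saved under pics/ and viewed, at most 10 in all, crops included, and the job is handed in when it is done.

```bash
mkdir -p pics; ls; python3 - <<'E'
from rig import robot
import cv2,numpy as np
for n in("top","side"):
    c=robot.read_camera(n);cv2.imwrite(f"pics/{n}0.png",cv2.resize(c["color"][:,:,::-1],(800,600),interpolation=cv2.INTER_CUBIC))
    np.savez(f"{n}0.npz",**c)
    print({k:(np.round(v,4).tolist() if k!="color" else 0) for k,v in c.items()})
s=robot.get_state();print(s["time"],s["tcp_rot"],s["opening"],robot.hold_point_z)
E
```

```text
pics
{'color': 0, 'fx': 511.5551, 'fy': 511.5551, 'cx': 280.1981, 'cy': 213.7847, 'cam_to_world': [[-0.0077, 0.9882, -0.153, 0.32], [-1.0, -0.0084, -0.004, -0.0049], [-0.0053, 0.1529, 0.9882, 1.6398], [0.0, 0.0, 0.0, 1.0]]}
{'color': 0, 'fx': 446.1465, 'fy': 446.1465, 'cx': 285.4679, 'cy': 205.1097, 'cam_to_world': [[-0.8943, 0.3158, -0.317, 0.2253], [-0.447, -0.6624, 0.6012, 0.6356], [-0.0201, 0.6794, 0.7335, 0.8691], [0.0, 0.0, 0.0, 1.0]]}
0.1 [-1.79938176e+02  7.43309040e-05  2.08414981e+01] 0.0856517447023725 0.0187
```

View pics/top0.png

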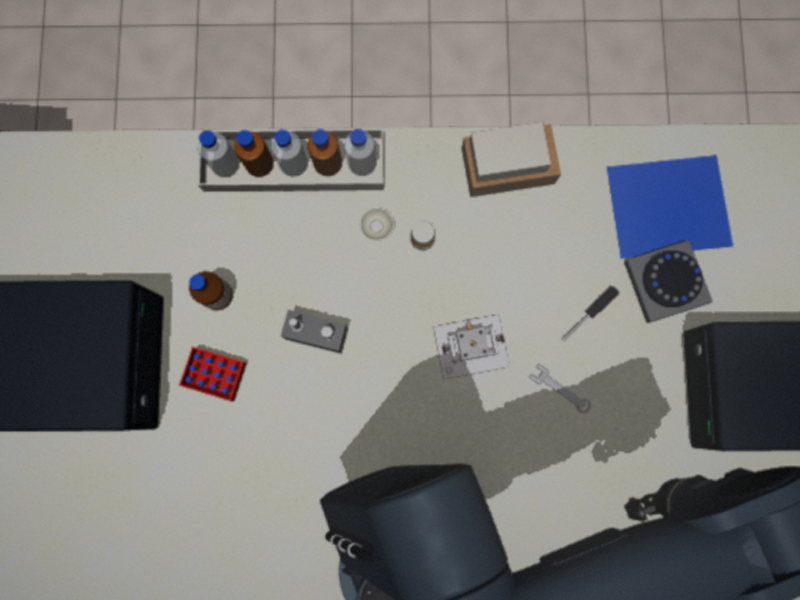

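View pics/side0.png

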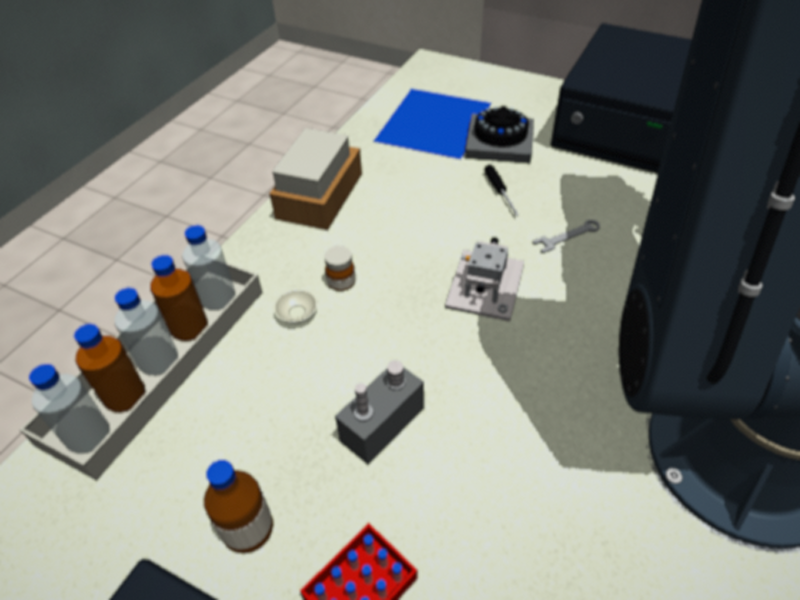

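The top view shows the rack at about (315,330) with the slim drift at its left end (295,322), and the nest at about (472,345). In the side view the slim drift is at (362,400) and the head at (487,262). I'll make one enlarged composite of these.

```bash
python3 - <<'E'
import cv2,numpy as np
def crop(n,x,y,w=66,h=50):
    im=np.load(n+"0.npz")["color"][y:y+h,x:x+w,::-1]
    im=cv2.resize(im,(w*6,h*6),interpolation=cv2.INTER_CUBIC)
    for i in range(0,w,10): cv2.putText(im,str(x+i),(i*6,8),0,.3,(0,0,255));cv2.line(im,(i*6,10),(i*6,14),(0,0,255))
    for i in range(0,h,10): cv2.putText(im,str(y+i),(0,i*6+4),0,.3,(0,0,255))
    return im
cv2.imwrite("pics/c1.png",np.vstack([np.hstack([crop("top",190,205),crop("top",300,215)]),np.hstack([crop("side",232,250,66,50),crop("side",308,163,66,50)])]))
E
```

```text
(no output)
```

View pics/c1.png

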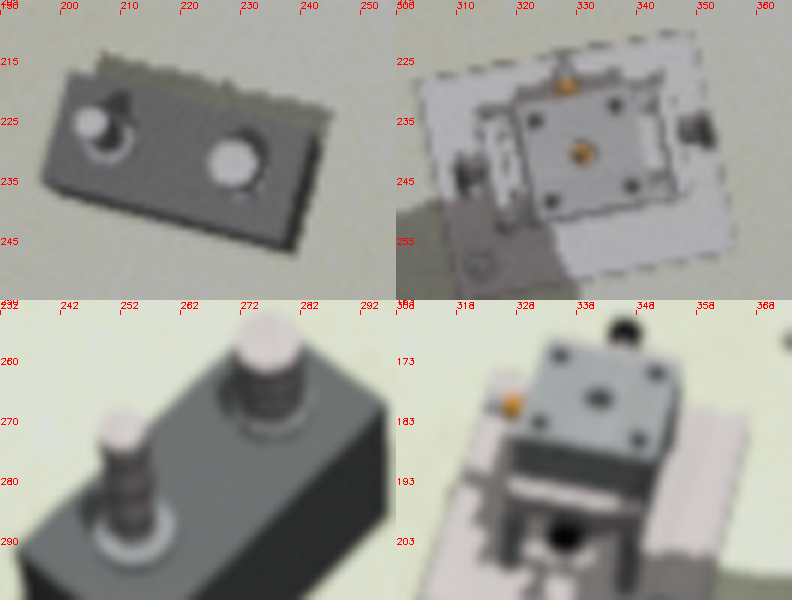

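The composite gives these full-image pixels:
- **Slim handle top:** top view (204.8,225.1), side view (252.0,271).
- **Fat handle top:** top view (228.6,231.6).
- **Bore, which matches the centre of the four corner screws:** top view (330.8,240.1), side view (341.4,178.9).

```bash
cat > h.py <<'E'
import numpy as np
def pix(n,u,v,z):
    c=np.load(n+"0.npz");M=c["cam_to_world"]
    d=M[:3,:3]@np.array([(u-c["cx"])/c["fx"],-(v-c["cy"])/c["fy"],-1]);o=M[:3,3]
    return (o+d*(z-o[2])/d[2])[:2]
E
python3 - <<'E'
from h import *
T=lambda x,y,x0,y0:((x+.5)/6-.5+x0,(y+.5)/6-.5+y0)
p=lambda *a:np.round(pix(*a),4)
print("slim",p("top",*T(91,123,190,205),.141),p("side",*T(123,430-300,232,250),.141))
print("collar",p("top",*T(108,137,190,205),.081),p("side",*T(135,527-300,232,250),.081))
print("fat",p("top",*T(234,162,190,205),.117),p("side",*T(268,342-300,232,250),.117))
S=[(139,121),(219,105),(235,186),(155,201)]
s=[p("top",*T(x,y,300,215),.08) for x,y in S];print("screws",s,np.mean(s,0))
S=[(560,355),(657,373),(540,422),(638,440)]
s=[p("side",*T(x-396,y-300,308,163),.08) for x,y in S];print("screws",s,np.mean(s,0))
print("bore",p("side",*T(203,98,308,163),.08),p("top",*T(187,153,300,215),.065))
for q in [(18,83),(294,30),(338,250)]:print("base",p("top",*T(*q,300,215),.012))
E
```

```text
slim [0.5201 0.2246] [0.5201 0.2251]
collar [0.5208 0.2249] [0.521  0.2243]
fat [0.503  0.1565] [0.5025 0.1578]
screws [array([ 0.4953, -0.1284]), array([ 0.5032, -0.1695]), array([ 0.4617, -0.1766]), array([ 0.4543, -0.1357])] [ 0.478625 -0.15255 ]
screws [array([ 0.5036, -0.1711]), array([ 0.462 , -0.1784]), array([ 0.4955, -0.1294]), array([ 0.4546, -0.1369])] [ 0.478925 -0.15395 ]
bore [ 0.4786 -0.1535] [ 0.4802 -0.154 ]
base [ 0.5239 -0.0696]
base [ 0.5513 -0.2178]
base [ 0.4334 -0.2377]
```

Both views agree to about 1 mm: slim drift at (0.520,0.225), fat drift 70 mm away from it, bore at about (0.479,-0.153). I'll grasp the drift, closing the fingers along the rack's x.

```bash
python3 - <<'E'
from rig import robot
import numpy as np,cv2
O=[180,0,75.4]; x,y=.5203,.2247
robot.command_gripper(.05,100)
robot.move_ptp([x,y,.23],O)
robot.movel([x,y,.0925],speed=.12)
robot.dwell(.2);print(robot.get_state()["contact_force"])
robot.command_gripper(.0,80);robot.dwell(.2)
s=robot.get_state();print(s["time"],s["tool_pos"],s["tcp_rot"],s["opening"],s["gripper_force"],s["contact_force"],s["wrist_torque"])
robot.movel([x,y,.20],speed=.12);robot.dwell(.2)
s=robot.get_state();print(s["time"],s["tool_pos"],s["opening"],s["gripper_force"],s["contact_force"],s["wrist_torque"])
robot.move_ptp([.4788,-.1534,.0925+.1],O)   # tip at .105
robot.dwell(.2)
s=robot.get_state();print(s["time"],s["tool_pos"],s["opening"],s["contact_force"])
for n in("top","side"):
    c=robot.read_camera(n);np.savez(f"{n}1.npz",**c)
    x0,y0=((290,195) if n=="top" else (300,120))
    im=c["color"][y0:y0+90,x0:x0+80,::-1];cv2.imwrite(f"pics/{n}1.png",im)
a=[cv2.resize(cv2.imread(f"pics/{n}1.png"),(400,450),interpolation=cv2.INTER_CUBIC) for n in("top","side")]
cv2.imwrite("pics/c2.png",np.hstack(a))
E
```

```text
[-0.20410868  0.74469743  0.06094827]
5.3833 [0.52034874 0.22474491 0.09263116] [ 1.79992005e+02 -8.83584084e-03  7.53999204e+01] 0.014258583128025281 77.78645038604736 [-1.38262427 -0.61762001  4.2617091 ] [-0.07472285  0.23812808 -0.0148119 ]
6.6333 [0.52004955 0.22458402 0.19943885] 0.014066770344345742 77.83794164657593 [ 0.27981192  0.34098324 -2.12018723] [0.00787961 0.01136103 0.00201165]
8.25 [ 0.47915062 -0.15268746  0.19246418] 0.014518287943453312 [-0.04204163 -0.67432552 -2.02681341]
```

View pics/c2.png

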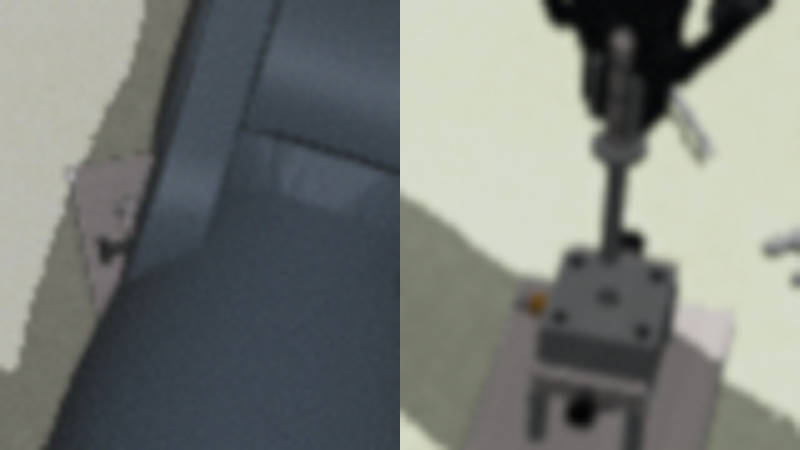

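In the side crop the drift hangs upright. Its tip is at about (341.6,172) full-image, just above the bore at (341.2,179). Next I'll feel for the bore gently.

```bash
cat > probe.py <<'E'
from rig import robot
import numpy as np
O=[180,0,75.4]; G=.0926-.005  # tcp z minus tip z
B=np.array([.4788,-.1534])
def st(l=""):
    s=robot.get_state();p=s["tool_pos"]
    print(l,round(s["time"],2),np.round(p[:2],4),"tip",round(p[2]-G,4),np.round(s["contact_force"],2),np.round(s["wrist_torque"],3),flush=True);return s
E
python3 - <<'E'
from probe import *
from h import pix
print(pix("side",341.6,172,.105))
st("pre")
robot.movel([*B,.084+G],O,speed=.04);robot.dwell(.3);st("above")
for r in [(0,0),(.001,0),(-.001,0),(0,.001),(0,-.001)]:
    p=B+r
    robot.movel([*p,.083+G],O,speed=.03)
    hit=robot.movel([*p,.073+G],O,speed=.012,threshold=5)
    s=st(f"{r} {hit}")
    if not hit: break
    if s["tool_pos"][2]-G<.0775: print("partly in");break
    robot.movel([*p,.083+G],O,speed=.03)
E
```

```text
[ 0.47935248 -0.15183491]
pre 8.35 [ 0.479  -0.1529] tip 0.1049 [-0.88 -0.08 -1.44] [ 0.021 -0.035 -0.062]
above 9.32 [ 0.4789 -0.1534] tip 0.0842 [ 0.04  0.02 -1.53] [-0.045 -0.018  0.014]
(0, 0) True 10.03 [ 0.4785 -0.1533] tip 0.0788 [-1.03  1.2  -1.19] [0.074 0.23  0.016]
(0.001, 0) True 11.01 [ 0.4799 -0.1534] tip 0.0796 [-0.34  0.63  5.92] [ 0.019  0.054 -0.019]
(-0.001, 0) False 12.52 [ 0.4778 -0.1534] tip 0.0731 [-0.03 -0.5  -0.94] [-0.013  0.024  0.002]
```

The tip is in the bore at (0.4778,-0.1534). Now the slow push.

```bash
python3 - <<'E'
from probe import *
p=B+(-.001,0)
for z in (.066,.061,.056,.051,.048,.046,.0445):
    hit=robot.movel([*p,z+G],O,speed=.006,threshold=20)
    s=st(f"{z} {hit}")
    if hit: break
print(s["opening"],s["gripper_force"])
E
```

```text
0.066 False 13.83 [ 0.4778 -0.1534] tip 0.0661 [-0.37  0.19 -1.47] [ 0.024 -0.028 -0.042]
0.061 False 14.82 [ 0.478  -0.1535] tip 0.0615 [-1.91  1.69  8.8 ] [ 0.16   0.587 -0.022]
0.056 False 15.8 [ 0.4781 -0.1535] tip 0.0566 [-2.58  0.63  7.9 ] [ 0.221  0.604 -0.01 ]
0.051 False 16.78 [ 0.478  -0.1535] tip 0.0516 [-2.52  0.75  9.81] [0.161 0.634 0.048]
0.048 False 17.43 [ 0.4781 -0.1535] tip 0.0486 [-2.26  0.08  9.73] [ 0.312  0.621 -0.048]
0.046 False 17.92 [ 0.478  -0.1534] tip 0.0466 [-1.73  0.9   9.2 ] [ 0.279  0.732 -0.011]
0.0445 False 18.32 [ 0.4781 -0.1534] tip 0.0451 [-2.52  0.65  9.82] [0.278 0.65  0.007]
0.014402941364197048 79.49275016784668
```

The push force is steady at about 10 N. I'll keep going until the pad is felt, which proves the travel and rules out slip in the grip.

```bash
python3 - <<'E'
from probe import *
p=B+(-.001,0); z=.0445
f0=10
while z>.040:
    z-=.0005
    hit=robot.movel([*p,z+G],O,speed=.004,threshold=10)
    s=st(f"{z:.4f} {hit}")
    if hit or s["contact_force"][2]>15: break
robot.movel([*p,.062+G],O,speed=.03)
robot.movel([*p,.12+G],O,speed=.06);robot.dwell(.3)
s=st("out");print(s["opening"])
import cv2
c=robot.read_camera("side");np.savez("side2.npz",**c)
cv2.imwrite("pics/c3.png",cv2.resize(c["color"][110:210,300:400,::-1],(600,600),interpolation=cv2.INTER_CUBIC))
E
```

```text
0.0440 False 18.59 [ 0.478  -0.1534] tip 0.0446 [-2.47  0.74  9.83] [ 0.27   0.671 -0.031]
0.0435 False 18.87 [ 0.478  -0.1534] tip 0.0441 [-2.85  1.51  9.9 ] [0.316 0.729 0.007]
0.0430 False 19.14 [ 0.4781 -0.1534] tip 0.0438 [-3.35  1.77 13.51] [0.38  0.942 0.048]
0.0425 True 19.35 [ 0.4781 -0.1534] tip 0.0438 [-2.78  0.94  9.71] [0.258 0.581 0.003]
out 21.54 [ 0.4777 -0.1534] tip 0.1198 [-0.08  0.06 -1.32] [0.004 0.045 0.015]
0.013937403093248268
```

View pics/c3.png

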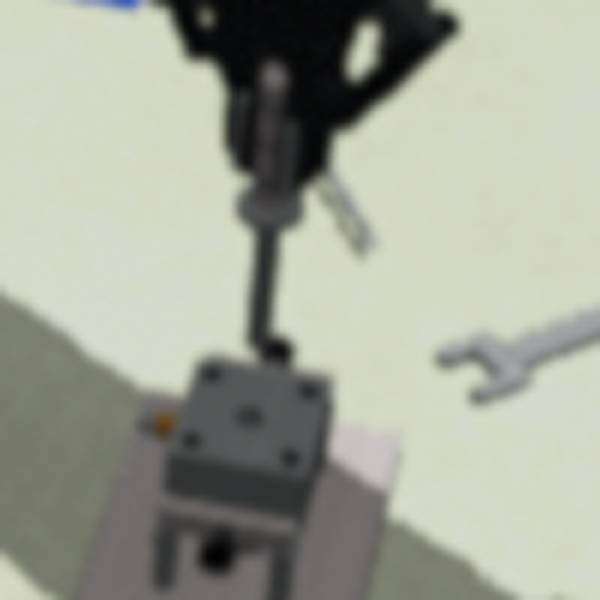

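The pad was felt at tip height 0.0438, so the bush is at about 0.022. In the picture the drift is still held with its tip clear at crop (258,343). I'll check its tilt and return it to the same rack hole.

```bash
python3 - <<'E'
from probe import *
import h
R=np.array([.5203,.2247])
for q,z in (((258,341),.12),((269,212),.19),((273,70),.256)):
    c=np.load("side2.npz");u=(q[0]+.5)/6-.5+300;v=(q[1]+.5)/6-.5+110
    print(z,h.pix("side",u,v,z)-[.4777,-.1534])
robot.movel([*(B+(-.001,0)),.135+G],O,speed=.1)
robot.move_ptp([*R,.1+G],O);robot.dwell(.3)
st("above rack")
robot.movel([*R,.08+G],O,speed=.05);robot.dwell(.2);st()
hit=robot.movel([*R,.055+G],O,speed=.03,threshold=6)
st(f"in {hit}")
if not hit:
    hit=robot.movel([*R,.0045+G],O,speed=.03,threshold=6);st(f"seat {hit}")
E
```

```text
0.12 [ 0.0019671  -0.00287761]
0.19 [ 0.0020441  -0.00081916]
0.256 [ 0.00644007 -0.00232567]
above rack 23.62 [0.5205 0.2241] tip 0.1001 [-0.22  0.   -0.78] [ 0.007 -0.018 -0.003]
 24.37 [0.5205 0.2248] tip 0.0803 [ 1.31  0.1  -1.03] [ 0.042 -0.006  0.001]
in False 25.35 [0.5204 0.2248] tip 0.0552 [ 0.85  0.75 -1.33] [-0.021 -0.005  0.017]
seat True 26.94 [0.5202 0.2247] tip 0.005 [-1.27 -0.12  6.56] [ 0.003  0.125 -0.031]
```

The collar is seated on the rack (tip 5 mm up, with contact felt). Now I'll release, retreat and check.

```bash
python3 - <<'E'
from probe import *
import cv2
R=[.5203,.2247]
robot.command_gripper(.05);robot.dwell(.3);st("open")
robot.movel([*R,.25],O,speed=.1)
robot.move_ptp([.42,0,.33],O);robot.dwell(.5);st()
c=robot.read_camera("side")["color"][:,:,::-1]
a=cv2.resize(c[245:315,230:310],(400,350),interpolation=cv2.INTER_CUBIC)
b=cv2.resize(c[155:225,300:380],(400,350),interpolation=cv2.INTER_CUBIC)
cv2.imwrite("pics/c4.png",np.hstack([a,b]))
E
```

```text
open 27.68 [0.5197 0.2245] tip 0.0042 [ 0.11 -0.04  0.15] [ 0.027  0.02  -0.002]
 30.92 [4.201e-01 1.000e-04] tip 0.2423 [-0.44  0.7   0.34] [-0.042 -0.001 -0.025]
```

View pics/c4.png

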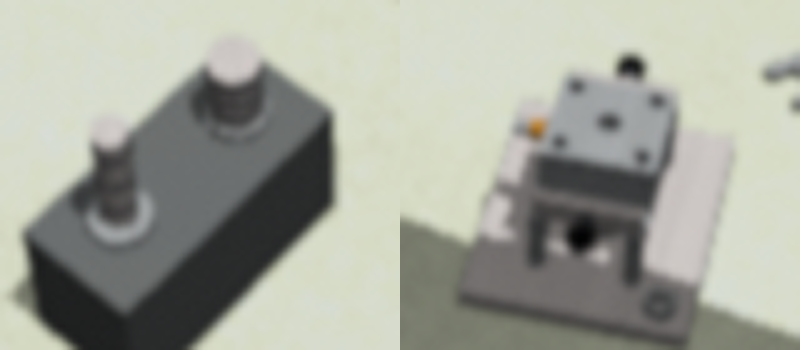

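The slim drift stands upright with its collar seated at crop (120,215). The fat drift (235,85) and the ring (660,305) look undisturbed.

```bash
python3 -c "
from rig import robot
print(robot.hand_in())"
```

```text
the job is handed in; nothing more can be done
None
```

The bush is driven out onto the pad (pad felt at about 22 mm of travel, wrist force about 10–14 N at the readings), the slim drift is back upright in its rack hole and released, and the job is handed in at about 31 s; the verdict was not shown.

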